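Fetch the cast vase from behind the plaster mould

TASK

In the low plywood stall a plaster mould half stands on edge in front of two small white castings. First lift the mould out and stand it upright on the bare table, clear of the stall, without disturbing the castings; then take out the little vase with the ringed neck and set it gently, upright, in the middle of the round plaster bat. The plain tumbler next to it must stay standing where it is.

Things in the scene. Friction and masses are not known exactly. Their poses are not given: they have to be found in the camera images.
- mould_center (a point): Centre (half-way up) of the loose plaster mould half, 48 mm thick (x), 130 wide (y), 140 tall (z, up), under 0.9 kg, standing on the stall's 12 mm floor. Solid in its top 44 mm: grip there across the 48 mm; below, a cavity faces the robot. Its +x points into the stall, square within 3 degrees. The table half-way between stall and bat is bare, 130 mm wide or more, 0.43 to 0.58 m ahead of the robot.
- vase_center (a point): Centre (half-way up) of the loose ceramic vase, 80 mm tall, round: body 50 mm in diameter up to 50 mm, then two rings and a neck 28 mm wide; under 0.2 kg; z up. On the stall's floor behind the mould, left or right. Gaps: 10 mm to mould, 15 to tumbler and side wall, 40 to back wall; so with the mould gone grip the body from above, fingers closing along the stall's depth (the mould's x at the start).
- tumbler_center (a point): Centre (half-way up) of the loose plain ceramic tumbler, open-topped, 66 mm tall, 52 mm wide, z up; a bystander beside the vase. The stall around both is a fixed plywood box, no lid, open towards the robot, 190 mm deep, 174 wide outside, walls 12 mm thick with tops 82 mm above the table.
- bat_top (a point): Centre of the upper face of the round plaster bat, a fixed flat disc 150 mm in diameter, upper face 18 mm above the table, on the other side of the table from the stall. z up.
Not all that is in view belongs to the job. Leave any orange or red look-alike of the part that bears tumbler_center alone.

How it is judged:
On the way:
1. the mould stands upright on the bare table, released, clear of the stall (its centre at least 100 mm from where it stood), while the vase is still in its place (distance of mould_center from where it was at the start of the episode above 0.1 m and angle between mould_center's own z axis and vertical below 0.175 rad and height (world z) of mould_center between 0.06 and 0.08 m and linear speed of mould below 0.02 m/s and contact force between the fingers and mould below 0.1 N and distance of vase_center from where it was at the start of the episode below 0.02 m), for 0.2 s.
At the end, for the whole second after the job is handed in: The vase stands upright on the bat, within 30 mm of its centre; the mould stands upright on the bare table, its centre at least 100 mm from where it began; the tumbler stands within 20 mm of its starting place; all at rest, upright meaning within 10 degrees (distance of mould_center from where it was at the start of the episode above 0.1 m and angle between each of mould_center, tumbler_center, vase_center's own z axis and vertical below 0.175 rad and height (world z) of mould_center between 0.06 and 0.08 m and distance of tumbler_center from where it was at the start of the episode below 0.02 m and horizontal distance between vase_center and bat_top below 0.03 m and z of vase_center in the frame of bat_top between 0.032 and 0.048 m and linear speed of each of vase, mould, tumbler below 0.02 m/s); the robot touches nothing.
It fails at once if the tumbler is knocked over or pushed more than 20 mm (distance of tumbler_center from where it was at the start of the episode above 0.02 m or angle between tumbler_center's own z axis and vertical above 0.35 rad).
It fails at once if the vase is dropped (falls from more than about 12 mm) (linear speed of vase above 0.5 m/s and contact force between the fingers and vase below 0.1 N).
It also fails if it takes over 53 s, if anything falls off the work surface, if the arm or the gripper's body presses on something with over 40 N, if the wrist force passes 120 N, or if a joint passes its speed limit or range.

ROBOT

A 6-joint arm with a two-finger parallel gripper is mounted at the origin on the work surface. World frame = base frame: x ahead of the robot, y to its left, z up, the work surface at z = 0. Lengths are in m, angles in rad, forces in N, time in s.
With the tool pointing down it reaches from about 0.275 to 0.825 m from the base axis. Payload 5.2 kg.
Tool frame: the origin (TCP) lies between the finger pads; the fingertips stand 25 mm ahead of it and the grasp point (between the pads) lies 6 mm ahead of it (env.nose_length is the distance from the TCP to the fingertips, in m); z points along the fingers, x is the direction in which the jaws open and shut, and the axes are right-handed (so a half turn about z gives the same grasp; the last joint's range is limited). The gripper opens to 93 mm and grips with 3 to 60 N. Pads are 15 mm wide; open, the fingers measure 128 mm over their backs; the gripper's body (75 mm by 188 mm) begins 65 mm behind the grasp point.
Start: joints at [1.039, 0.259, 1.535, -0, 1.348, -0.203], TCP at [0.178, 0.521, 0.244] pointing down, gripper open.
Joint ranges: [-3.14, 3.14], [-0.91, 2.08], [0.19, 2.58], [-1.22, 4.36], [0.22, 2.71], [-3.12, 3.12]. Speed limits (rad/s): [2.57, 2.57, 3.14, 3.14, 3.14, 3.14].

INTERFACE

Orientations are given as a unit quaternion [w, x, y, z].
In Python, from rig import env gives the robot as it stands.
- The arm moves only by the tool drive_tool, never from a script. Its argument "rows" is a list of rows, each an object of numbers: "claw": the opening, from 0 (shut) to 1 (fully open); "tx", "ty", "tz": the shift along the tool's x, y, z in cm; "ax", "ay", "az": the turn, a rotation vector about the tool's x, y, z in degrees. In form: [{"claw": .., "tx": .., "ty": .., "tz": .., "ax": .., "ay": .., "az": ..}, ...]. A call has 1 to 10 rows; each row is the pose to reach, as a shift and turn from the pose commanded when the call began, along the tool's axes at that moment; what a row does not reach only later rows make up. A row lasts 1/10 s, in which the tool goes at most 50 mm and 8.59 degrees, less where a joint would pass 70% of its speed; a pose out of reach is approached as far as the arm can. A call with a gripper value outside its range is refused whole. The fingers move at their own pace and stop on an object; the grip force is fixed at half the most. Time passes only in rows, so rows that repeat a pose let the fingers close. It gives the time, the measured TCP pose, the force and the opening at its end, in the units of the state.
- env.state(): the state, without advancing time (a new reading comes with each control period).
- env.capture(name): name is "scene" or "top" or "wrist"; returns a dict with "pixels" (420x560x3 uint8, blue, green, red), "mtx" (3x3 intrinsics, pixels), "k1" (the pictures are not rectified: a ray, as slopes to the right and down, at radius r is drawn at 1 + k1 r^2 times it, then the intrinsics apply), "R" (3x3) and "t" (3): a world point X has camera coordinates R X + t; the wrist camera has in their place "tool_from_camera" (4x4, takes a point from camera to tool coordinates, whose origin is the TCP and whose axes are the tool frame's). Camera axes: x right, y down, z forward; pixel columns grow to the right and rows downward; lengths in m; the calibration is good to about 2 mm. A picture is of the moment at which its call begins: read the wrist's pose just before it. There is no depth.
- env.job_done(): hands the job in, once; it reports no verdict.
Trained networks look in a picture, given as the dict that the camera call returned (one of the last four; its "shot" number tells which), for a name from the list of things; names that differ only in an ending like _2 or _b are one class to them, and where a whole thing is asked for, a point or a joint stands for the part that bears it (a point fixed in the world has none). Each returns a list of dicts, best first, with "conf" (0 to 1); they miss things now and then, are a little off and sometimes report something else, mostly with a low value. They report only what shows in the picture. A call takes as long as a camera call. They do not tell look-alikes from the thing itself.
- env.recognise(picture, label): "point" ([row, column] in pixels, amid what is visible of it).
- env.place_of(picture, label): "point" ([row, column] in pixels: a listed point, or the origin of a listed thing).
The state is a dict: "time_s": time; "q": joint angles; "joint_vel": joint speeds; "joint_efforts": joint torques, N m; "ee_pos": TCP position; "orientation": TCP orientation; "force": force on the tool from outside, world axes, zero at the start; "moment": the same for the moment, N m; "gripper_width": opening from 0.0 (shut) to 1.0 (fully open).
Only numpy, scipy, OpenCV 4.12 (cv2) and the standard library are available. Lean on these libraries where they do the work, as an engineer would, in place of code of your own. Each camera call takes 0.05 s, during which the arm holds its last target.

## Working session

There is one attempt and no reset: what is moved stays moved. The work goes in short steps, Python scripts to look and compute and a tool call to move; the robot and the scene stay as the last step left them, time stands still between calls to the robot, and variables do not carry over. Pictures are saved under pics/ and viewed, and the job is handed in when it is done.

Besides the shell and the picture viewer there is one more tool, called after "Request:" by a JSON object that holds its "name" and its "arguments". drive_tool: Moves the arm, as the interface text tells. Its arguments: {"type":"object","properties":{"rows":{"type":"array","items":{"type":"object","properties":{"claw":{"type":"number"},"tx":{"type":"number"},"ty":{"type":"number"},"tz":{"type":"number"},"ax":{"type":"number"},"ay":{"type":"number"},"az":{"type":"number"}}}}},"required":["rows"]}

```bash
ls; mkdir -p pics
cat > h.py <<'E'
import numpy as np, cv2
from rig import env
from scipy.spatial.transform import Rotation as Ro
def rot(q): return Ro.from_quat([q[1],q[2],q[3],q[0]]).as_matrix()
def campose(p,st=None):
    if "R" in p: 
        R=np.array(p["R"]);t=np.array(p["t"]); return R.T,-R.T@t
    T=np.array(p["tool_from_camera"]); Rt=rot(st["orientation"]); 
    return Rt@T[:3,:3], Rt@T[:3,3]+np.array(st["ee_pos"])
def ray(p,rc,st=None):
    K=np.array(p["mtx"]);k=p["k1"]
    x=(rc[1]-K[0,2])/K[0,0];y=(rc[0]-K[1,2])/K[1,1]
    d=np.hypot(x,y);r=d
    for _ in range(30): r=d/(1+k*r*r)
    s=r/d if d>0 else 1
    A,c=campose(p,st); v=A@np.array([x*s,y*s,1]); return c,v/np.linalg.norm(v)
def atz(p,rc,z,st=None):
    c,v=ray(p,rc,st); return c+v*(z-c[2])/v[2]
def proj(p,X,st=None):
    A,c=campose(p,st); Y=A.T@(np.array(X)-c); x,y=Y[:2]/Y[2]; s=1+p["k1"]*(x*x+y*y)
    K=np.array(p["mtx"]); return np.array([K[1,1]*y*s+K[1,2],K[0,0]*x*s+K[0,2]])
def tri(rs):
    M=np.zeros((3,3));b=np.zeros(3)
    for c,v in rs:
        P=np.eye(3)-np.outer(v,v);M+=P;b+=P@c
    return np.linalg.solve(M,b)
E
python3 - <<'E'
from h import *
st=env.state();print(st)
for n in ["scene","top"]:
    p=env.capture(n);cv2.imwrite(f"pics/{n}0.png",p["pixels"])
    print(n,campose(p)[1],p["k1"])
    for l in ["mould_center","vase_center","tumbler_center","bat_top"]:
        for d in env.place_of(p,l)[:3]: print(l,d,[np.round(atz(p,d["point"],{"m":.082,"v":.052,"t":.045,"b":.018}[l[0]]),3)])
E
```

```text
pics
{'time_s': 0.0, 'q': array([ 1.03919717e+00,  2.59350398e-01,  1.53608333e+00, -1.43765245e-05,
        1.34797736e+00, -2.02819908e-01]), 'joint_vel': array([-0.00031015, -0.00113159, -0.00160992,  0.00019246, -0.00185747,
        0.00108571]), 'joint_efforts': array([-1.06893975e-03, -4.37305641e+01, -2.84005737e+01,  7.18437438e-02,
        4.12773073e-02, -1.35332211e-04]), 'ee_pos': array([0.17732331, 0.52010452, 0.24281358]), 'orientation': array([ 3.75643465e-04,  8.13290783e-01,  5.81856749e-01, -8.28019786e-04]), 'force': array([-0.51282069,  0.07954489,  0.54593142]), 'moment': array([-0.02928985,  0.00835438,  0.00461354]), 'gripper_width': 1.0018022421744182}
scene [1.25049812 0.07627867 0.92577382] -0.12410053890113217
mould_center {'point': [172.4, 211.2], 'conf': 0.75} [array([ 0.56 , -0.203,  0.082])]
vase_center {'point': [198.2, 215.4], 'conf': 0.87} [array([ 0.614, -0.181,  0.052])]
tumbler_center {'point': [194.6, 187.9], 'conf': 0.95} [array([ 0.609, -0.253,  0.045])]
tumbler_center {'point': [251.4, 146.3], 'conf': 0.7} [array([ 0.782, -0.3  ,  0.045])]
tumbler_center {'point': [252.1, 192.0], 'conf': 0.6} [array([ 0.765, -0.198,  0.045])]
bat_top {'point': [205.0, 383.3], 'conf': 0.7} [array([0.537, 0.225, 0.018])]
top [ 0.50790174 -0.02149495  0.96461634] -0.11310239752942806
mould_center {'point': [241.3, 392.0], 'conf': 0.76} [array([ 0.547, -0.209,  0.082])]
vase_center {'point': [208.5, 376.0], 'conf': 0.9} [array([ 0.612, -0.185,  0.052])]
tumbler_center {'point': [211.1, 409.6], 'conf': 0.68} [array([ 0.609, -0.253,  0.045])]
tumbler_center {'point': [133.6, 381.9], 'conf': 0.66} [array([ 0.765, -0.199,  0.045])]
tumbler_center {'point': [133.8, 432.0], 'conf': 0.57} [array([ 0.767, -0.301,  0.045])]
bat_top {'point': [241.7, 392.7], 'conf': 0.66} [array([ 0.549, -0.224,  0.018])]
bat_top {'point': [239.5, 170.8], 'conf': 0.56} [array([0.545, 0.224, 0.018])]
```

View pics/scene0.png

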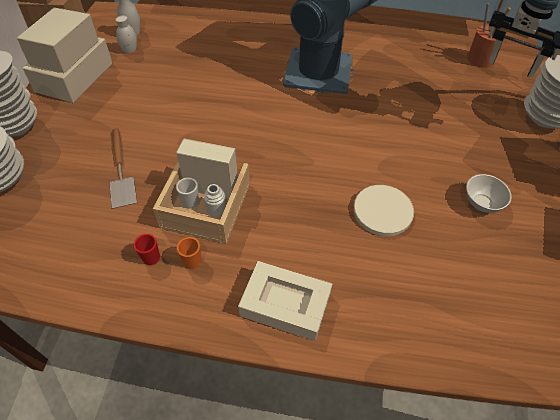

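Run:
```python
import cv2
a=cv2.imread("pics/top0.png");cv2.imwrite("pics/top0c.png",cv2.resize(a[100:300,320:500],None,fx=3,fy=3,interpolation=cv2.INTER_CUBIC))
```

```text
(no output)
```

View pics/top0.png

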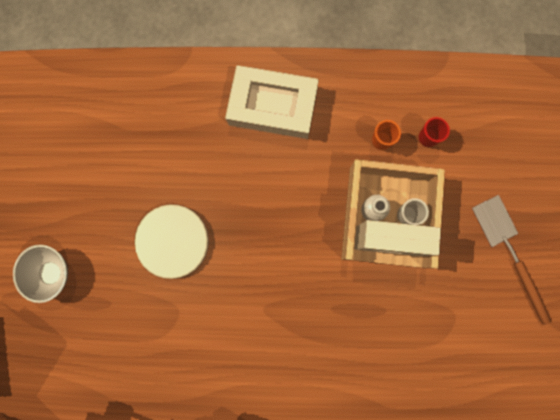

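View pics/top0c.png

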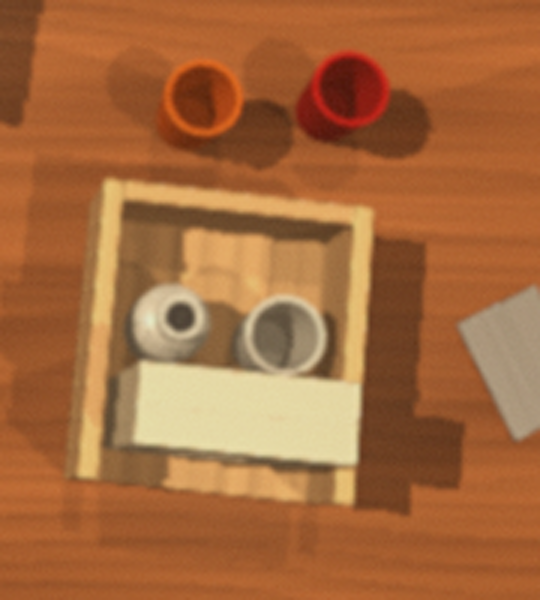

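The scene view shows the mould standing in the stall at about (172,211), row, column. Vase with rings at (198,215), grey tumbler at (195,188), and orange/red cups at (252,192) and (250,146), which are look-alikes to leave alone. The bat is at (205,383). The flat mould at the bottom and the bowl are bystanders.

In the top crop the vase (neck hole at (208,376)) is left and the tumbler right, inside the stall. Next I'll refine the mould with its top-face corners.

Run:
```python
from h import *
p=env.capture("top")
C=[(137,362),(362,383),(358,465),(132,445)]
P=[atz(p,(y/3+100,x/3+320),.152)[:2] for x,y in C]
print(np.round(P,4)); P=np.array(P); print("mid",P.mean(0), "sizes",[np.linalg.norm(P[i]-P[(i+1)%4]) for i in range(4)])
d=P[0]-P[1]; d2=P[3]-P[2]
for e in (d,d2): print("yaw of y axis",np.degrees(np.arctan2(-e[0],e[1])))
# stall walls top z=.082: outer corners
S=[(105,178),(375,207),(352,508),(68,478)]
Q=np.array([atz(p,(y/3+100,x/3+320),.082)[:2] for x,y in S]);print(np.round(Q,4),Q.mean(0))
for i in (0,3):
    e=Q[0]-Q[1] if i==0 else Q[3]-Q[2];print(np.degrees(np.arctan2(-e[0],e[1])),np.linalg.norm(e))
print(np.round(atz(p,(180/3*0+100+318/3,320+180/3),.092),4),"vase top")
print(np.round(atz(p,(100+333/3,320+284/3),.078),4),"tumbler top")
# bat ellipse by color
m=p["pixels"];hsv=cv2.cvtColor(m,cv2.COLOR_BGR2HSV)
b=((hsv[...,1]<90)&(hsv[...,2]>150)).astype(np.uint8);b[:, :125]=0;b[:,215:]=0;b[:195]=0;b[290:]=0
c=max(cv2.findContours(b,0,2)[0],key=cv2.contourArea);q=np.array([atz(p,(v[0][1],v[0][0]),.018)[:2] for v in c],np.float32)
print("bat",cv2.minEnclosingCircle(q))
p2=env.capture("scene");hsv=cv2.cvtColor(p2["pixels"],cv2.COLOR_BGR2HSV)
for X in [[*P.mean(0),.152]]+[[*x,.152] for x in P]: print(proj(p2,X))
a=p2["pixels"].copy()
for x in P: r=proj(p2,[*x,.152]);cv2.circle(a,(int(r[1]),int(r[0])),1,(0,0,255),-1)
cv2.imwrite("pics/s1.png",cv2.resize(a[120:260,130:270],None,fx=4,fy=4))
```

```text
[[ 0.5791 -0.1487]
 [ 0.5691 -0.2804]
 [ 0.5216 -0.2774]
 [ 0.5312 -0.1459]]
mid [ 0.55024464 -0.21306505] sizes [np.float64(0.13209116469882093), np.float64(0.04758928476200596), np.float64(0.13184325592138654), np.float64(0.047944432082060444)]
yaw of y axis -4.3638627214892
yaw of y axis -4.211161787116451
[[ 0.7025 -0.1393]
 [ 0.6875 -0.3136]
 [ 0.4959 -0.2953]
 [ 0.5121 -0.1168]] [ 0.59950671 -0.21624226]
-4.94356318705068 0.17486932541876066
-5.201165214816334 0.17928135427329311
[ 0.6123 -0.185   0.092 ] vase top
[ 0.6056 -0.2541  0.078 ] tumbler top
bat ((0.5418541431427002, 0.22481834888458252), 0.07388614863157272)
[148.99432242 204.71022343]
[161.53468145 228.63494726]
[151.30280527 174.7748002 ]
[137.17084379 182.03380702]
[146.69174658 234.59838422]
```

View pics/s1.png

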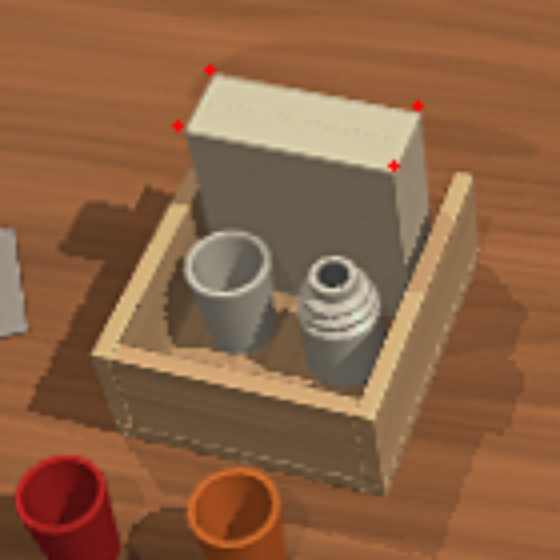

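```bash
cat >> h.py <<'E'
def delta(pos,yaw,st=None):
    st=st or env.state(); Rc=rot(st["orientation"])
    y=np.radians(yaw);x=np.array([np.cos(y),np.sin(y),0]);z=np.array([0,0,-1.]);Rt=np.stack([x,np.cross(z,x),z],1)
    return np.round(Rc.T@(np.array(pos)-st["ee_pos"])*100,2), np.round(np.degrees(Ro.from_matrix(Rc.T@Rt).as_rotvec()),2)
E
python3 - <<'E'
from h import *
print(delta([.55,-.212,.26],-4.3))
E
```

```text
(array([-57.31,  58.9 ,  -1.64]), array([-0.  ,  0.  , 75.46]))
```

Request:
{"name": "drive_tool", "arguments": {"rows": [{"claw": 1,"tx": -57.3,"ty": 58.9,"tz": -1.6,"az": 75.5},{"claw": 1,"tx": -57.3,"ty": 58.9,"tz": -1.6,"az": 75.5},{"claw": 1,"tx": -57.3,"ty": 58.9,"tz": -1.6,"az": 75.5},{"claw": 1,"tx": -57.3,"ty": 58.9,"tz": -1.6,"az": 75.5},{"claw": 1,"tx": -57.3,"ty": 58.9,"tz": -1.6,"az": 75.5},{"claw": 1,"tx": -57.3,"ty": 58.9,"tz": -1.6,"az": 75.5},{"claw": 1,"tx": -57.3,"ty": 58.9,"tz": -1.6,"az": 75.5},{"claw": 1,"tx": -57.3,"ty": 58.9,"tz": -1.6,"az": 75.5},{"claw": 1,"tx": -57.3,"ty": 58.9,"tz": -1.6,"az": 75.5},{"claw": 1,"tx": -57.3,"ty": 58.9,"tz": -1.6,"az": 75.5}]}}

```text
invalid input at $.rows[0]: expected keys claw, tx, ty, tz, ax, ay, az
```

Run:
```python
from h import *
s=env.state();print(s["time_s"],s["ee_pos"],s["q"]);print(delta([.55,-.212,.26],-4.3))
```

```text
0.6 [0.17756517 0.52054605 0.24367085] [ 1.03919607e+00  2.58566544e-01  1.53499977e+00  3.33643756e-05
  1.34802543e+00 -2.02841309e-01]
(array([-57.31,  58.9 ,  -1.64]), array([-0.  ,  0.  , 75.46]))
```

Request:
{"name": "drive_tool", "arguments": {"rows": [{"claw": 1,"tx": -57.3,"ty": 58.9,"tz": -1.6,"ax": 0,"ay": 0,"az": 75.5},{"claw": 1,"tx": -57.3,"ty": 58.9,"tz": -1.6,"ax": 0,"ay": 0,"az": 75.5},{"claw": 1,"tx": -57.3,"ty": 58.9,"tz": -1.6,"ax": 0,"ay": 0,"az": 75.5},{"claw": 1,"tx": -57.3,"ty": 58.9,"tz": -1.6,"ax": 0,"ay": 0,"az": 75.5},{"claw": 1,"tx": -57.3,"ty": 58.9,"tz": -1.6,"ax": 0,"ay": 0,"az": 75.5},{"claw": 1,"tx": -57.3,"ty": 58.9,"tz": -1.6,"ax": 0,"ay": 0,"az": 75.5},{"claw": 1,"tx": -57.3,"ty": 58.9,"tz": -1.6,"ax": 0,"ay": 0,"az": 75.5},{"claw": 1,"tx": -57.3,"ty": 58.9,"tz": -1.6,"ax": 0,"ay": 0,"az": 75.5},{"claw": 1,"tx": -57.3,"ty": 58.9,"tz": -1.6,"ax": 0,"ay": 0,"az": 75.5},{"claw": 1,"tx": -57.3,"ty": 58.9,"tz": -1.6,"ax": 0,"ay": 0,"az": 75.5}]}}

```text
time_s: 1.6
ee_pos: [0.4047, 0.0729, 0.2539]
orientation: [-0.0, 0.999, -0.04, 0.001]
force: [1.0, 1.3, 0.1]
gripper_width: 1.0
```

Run:
```python
from h import *
s=env.state();print(s["time_s"],s["ee_pos"],s["q"]);print(delta([.55,-.212,.26],-4.3))
```

```text
1.6 [0.40471912 0.07293942 0.25385418] [-9.46947550e-02 -6.64930675e-03  1.81911179e+00  2.41580932e-04
  1.32782521e+00 -1.54112848e-02]
(array([16.74, 27.25, -0.6 ]), array([-0.01, -0.07, -0.25]))
```

Request:
{"name": "drive_tool", "arguments": {"rows": [{"claw": 1,"tx": 16,"ty": 26,"tz": -0.5,"ax": 0,"ay": 0,"az": 0},{"claw": 1,"tx": 16,"ty": 26,"tz": -0.5,"ax": 0,"ay": 0,"az": 0},{"claw": 1,"tx": 16,"ty": 26,"tz": -0.5,"ax": 0,"ay": 0,"az": 0},{"claw": 1,"tx": 16,"ty": 26,"tz": -0.5,"ax": 0,"ay": 0,"az": 0},{"claw": 1,"tx": 16,"ty": 26,"tz": -0.5,"ax": 0,"ay": 0,"az": 0},{"claw": 1,"tx": 16,"ty": 26,"tz": -0.5,"ax": 0,"ay": 0,"az": 0},{"claw": 1,"tx": 16,"ty": 26,"tz": -0.5,"ax": 0,"ay": 0,"az": 0},{"claw": 1,"tx": 16,"ty": 26,"tz": -0.5,"ax": 0,"ay": 0,"az": 0},{"claw": 1,"tx": 16,"ty": 26,"tz": -0.5,"ax": 0,"ay": 0,"az": 0}]}}

```text
time_s: 2.5
ee_pos: [0.5435, -0.1954, 0.2582]
orientation: [-0.0, 0.999, -0.038, -0.0]
force: [0.7, 0.8, 0.2]
gripper_width: 0.999
```

Run:
```python
from h import *
s=env.state();p=env.capture("wrist");print(s["time_s"],s["ee_pos"],s["q"]);print(delta([.55,-.212,.26],-4.3))
print(p["tool_from_camera"])
a=p["pixels"].copy();cv2.imwrite("pics/w1raw.png",a)
c=np.array([.55,-.212]);y=np.radians(-4.3);X=np.array([np.cos(y),np.sin(y)]);Y=np.array([-X[1],X[0]])
for i in(-1,1):
  for j in (-1,1):
    r=proj(p,[*(c+i*.024*X+j*.065*Y),.152],s);print(r);cv2.circle(a,(int(r[1]),int(r[0])),3,(0,0,255),-1)
cv2.imwrite("pics/w1.png",a)
```

```text
2.5 [ 0.54345692 -0.19537386  0.25817533] [-5.38428067e-01  2.99876172e-01  1.44295308e+00  4.33828091e-04
  1.39998923e+00 -4.63041924e-01]
(array([ 0.78,  1.65, -0.15]), array([-0.04,  0.03,  0.02]))
[[ 9.99998792e-01  1.51668465e-03 -3.41152497e-04  5.11361859e-05]
 [-1.39299706e-03  9.71637648e-01  2.36470590e-01 -6.52271984e-02]
 [ 6.90127924e-04 -2.36469829e-01  9.71638587e-01 -1.39362486e-01]
 [ 0.00000000e+00  0.00000000e+00  0.00000000e+00  1.00000000e+00]]
[314.57620329 256.0828932 ]
[145.1995325  253.55995624]
[314.62202928 317.73954281]
[145.31978162 323.24215254]
```

View pics/w1.png

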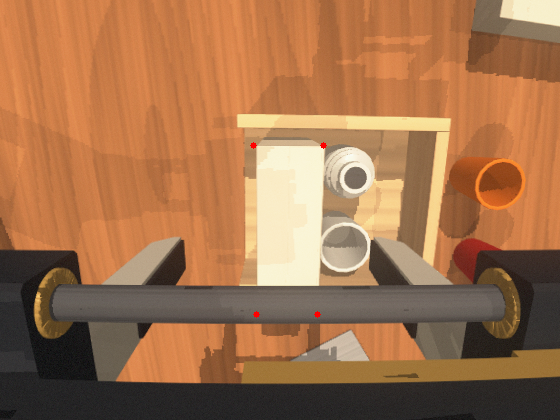

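In the wrist view the mould's top spans columns 256–324 at row 146, which agrees with my estimate to within 1–2 mm (shift +1 mm in x). Vase at (180,353), tumbler at (247,345). Orange (183,488) and red (258,480) cups are outside the stall.

Request:
{"name": "drive_tool", "arguments": {"rows": [{"claw": 1,"tx": 0.9,"ty": 1.4,"tz": 0,"ax": 0,"ay": 0,"az": 0},{"claw": 1,"tx": 0.9,"ty": 1.4,"tz": 3,"ax": 0,"ay": 0,"az": 0},{"claw": 1,"tx": 0.9,"ty": 1.4,"tz": 5,"ax": 0,"ay": 0,"az": 0},{"claw": 1,"tx": 0.9,"ty": 1.4,"tz": 5,"ax": 0,"ay": 0,"az": 0}]}}

```text
time_s: 2.95
ee_pos: [0.55, -0.2084, 0.206]
orientation: [-0.001, 0.999, -0.037, -0.002]
force: [-0.5, 0.5, -0.1]
gripper_width: 1.002
```

Run:
```python
from h import *
s=env.state();print(s["time_s"],s["ee_pos"]);print(delta([.551,-.212,.136],-4.3))
```

```text
2.95 [ 0.54999356 -0.20841679  0.20602097]
(array([0.16, 0.37, 7.  ]), array([-0.16,  0.28,  0.06]))
```

Request:
{"name": "drive_tool", "arguments": {"rows": [{"claw": 1,"tx": 0.1,"ty": 0.3,"tz": 3,"ax": 0,"ay": 0,"az": 0},{"claw": 1,"tx": 0.1,"ty": 0.3,"tz": 6,"ax": 0,"ay": 0,"az": 0},{"claw": 1,"tx": 0.1,"ty": 0.3,"tz": 6.8,"ax": 0,"ay": 0,"az": 0},{"claw": 1,"tx": 0.1,"ty": 0.3,"tz": 6.8,"ax": 0,"ay": 0,"az": 0},{"claw": 1,"tx": 0.1,"ty": 0.3,"tz": 6.8,"ax": 0,"ay": 0,"az": 0}]}}

```text
time_s: 3.45
ee_pos: [0.5536, -0.2142, 0.1423]
orientation: [0.001, 0.999, -0.038, 0.001]
force: [-0.0, 0.1, -0.0]
gripper_width: 0.995
```

Run:
```python
from h import *
s=env.state();print(s["time_s"],s["ee_pos"],s["force"]);print(delta([.551,-.212,.136],-4.3))
```

```text
3.45 [ 0.55359042 -0.21418073  0.1423055 ] [-0.04116156  0.09672808 -0.01228696]
(array([-0.28, -0.2 ,  0.63]), array([ 0.07, -0.13, -0.  ]))
```

Request:
{"name": "drive_tool", "arguments": {"rows": [{"claw": 1,"tx": -0.2,"ty": 0,"tz": 0.5,"ax": 0,"ay": 0,"az": 0},{"claw": 1,"tx": -0.2,"ty": 0,"tz": 0.5,"ax": 0,"ay": 0,"az": 0}]}}

```text
time_s: 3.65
ee_pos: [0.5507, -0.214, 0.1361]
orientation: [0.0, 0.999, -0.038, 0.0]
force: [0.0, -0.0, -0.3]
gripper_width: 1.0
```

Run:
```python
from h import *
s=env.state();print(s["time_s"],s["ee_pos"],s["force"]);print(delta([.551,-.212,.136],-4.3))
```

```text
3.65 [ 0.5507459  -0.2140444   0.13607688] [ 0.02932098 -0.00331574 -0.25281629]
(array([ 0.01, -0.21,  0.01]), array([ 0.03, -0.05, -0.03]))
```

Request:
{"name": "drive_tool", "arguments": {"rows": [{"claw": 0.7,"tx": 0,"ty": 0,"tz": 0,"ax": 0,"ay": 0,"az": 0},{"claw": 0.55,"tx": 0,"ty": 0,"tz": 0,"ax": 0,"ay": 0,"az": 0},{"claw": 0.3,"tx": 0,"ty": 0,"tz": 0,"ax": 0,"ay": 0,"az": 0},{"claw": 0.3,"tx": 0,"ty": 0,"tz": 0,"ax": 0,"ay": 0,"az": 0},{"claw": 0.3,"tx": 0,"ty": 0,"tz": 0,"ax": 0,"ay": 0,"az": 0},{"claw": 0.3,"tx": 0,"ty": 0,"tz": 0,"ax": 0,"ay": 0,"az": 0},{"claw": 0.3,"tx": 0,"ty": 0,"tz": 0,"ax": 0,"ay": 0,"az": 0}]}}

```text
time_s: 4.35
ee_pos: [0.5507, -0.214, 0.1354]
orientation: [-0.0, 0.999, -0.038, -0.0]
force: [-0.2, -0.1, 0.0]
gripper_width: 0.515
```

Run:
```python
from h import *
s=env.state();print(s["time_s"],s["ee_pos"],s["force"],s["gripper_width"])
p=env.capture("scene");a=p["pixels"];cv2.imwrite("pics/s2.png",cv2.resize(a[100:260,130:290],None,fx=3.5,fy=3.5))
```

```text
4.35 [ 0.55071867 -0.21398512  0.13535534] [-0.19004904 -0.09509431  0.00142337] 0.5145054356328835
```

View pics/s2.png

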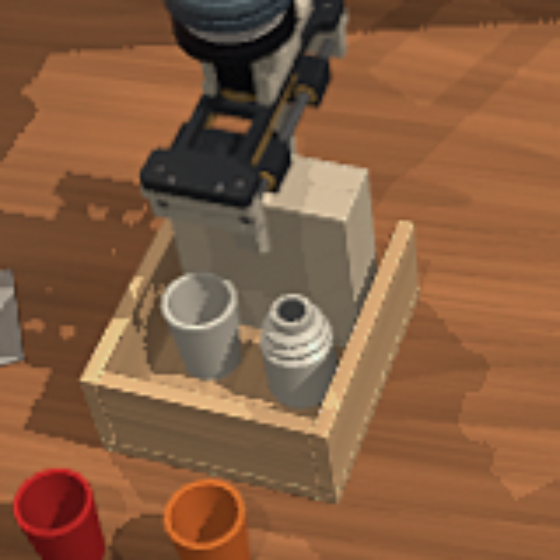

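The fingers hold the mould near mid-width (opening 47.8 mm, matching 48) and the castings are untouched. Now I'll lift straight up.

Request:
{"name": "drive_tool", "arguments": {"rows": [{"claw": 0.3,"tx": 0,"ty": 0,"tz": -0.5,"ax": 0,"ay": 0,"az": 0},{"claw": 0.3,"tx": 0,"ty": 0,"tz": -1.5,"ax": 0,"ay": 0,"az": 0},{"claw": 0.3,"tx": 0,"ty": 0,"tz": -3,"ax": 0,"ay": 0,"az": 0},{"claw": 0.3,"tx": 0,"ty": 0,"tz": -5,"ax": 0,"ay": 0,"az": 0},{"claw": 0.3,"tx": 0,"ty": 0,"tz": -7,"ax": 0,"ay": 0,"az": 0},{"claw": 0.3,"tx": 0,"ty": 0,"tz": -9,"ax": 0,"ay": 0,"az": 0},{"claw": 0.3,"tx": 0,"ty": 0,"tz": -11,"ax": 0,"ay": 0,"az": 0},{"claw": 0.3,"tx": 0,"ty": 0,"tz": -12.5,"ax": 0,"ay": 0,"az": 0},{"claw": 0.3,"tx": 0,"ty": 0,"tz": -13,"ax": 0,"ay": 0,"az": 0},{"claw": 0.3,"tx": 0,"ty": 0,"tz": -13,"ax": 0,"ay": 0,"az": 0}]}}

```text
time_s: 5.4
ee_pos: [0.5507, -0.214, 0.2659]
orientation: [0.0, 0.999, -0.038, 0.0]
force: [0.1, 0.5, -7.3]
gripper_width: 0.513
```

Run:
```python
from h import *
s=env.state();print(s["time_s"],s["ee_pos"],s["force"],s["moment"],s["gripper_width"])
print(delta([.50,.015,.265],0))
p=env.capture("scene");a=p["pixels"];cv2.imwrite("pics/s3.png",cv2.resize(a[60:260,110:310],None,fx=3,fy=3))
```

```text
5.4 [ 0.55074685 -0.21397702  0.26585406] [ 0.10962744  0.53329585 -7.30934606] [-0.10227107  0.067274   -0.02494831] 0.5126358599006572
(array([ -6.79, -22.45,   0.07]), array([ 0.02, -0.03, -4.34]))
```

View pics/s3.png

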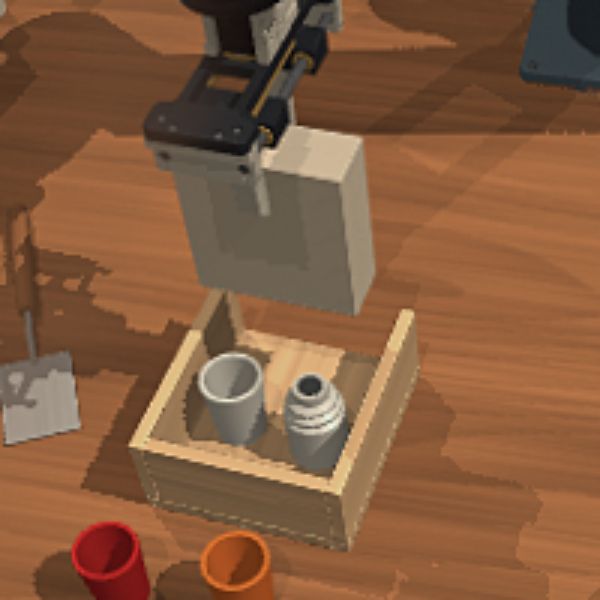

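The mould hangs clear and level, and both castings are unmoved. I'll carry it to the bare table midway.

Request:
{"name": "drive_tool", "arguments": {"rows": [{"claw": 0.3,"tx": -0.6,"ty": -2,"tz": 0,"ax": 0,"ay": 0,"az": -0.4},{"claw": 0.3,"tx": -1.5,"ty": -5,"tz": 0,"ax": 0,"ay": 0,"az": -1},{"claw": 0.3,"tx": -2.4,"ty": -8,"tz": 0,"ax": 0,"ay": 0,"az": -1.5},{"claw": 0.3,"tx": -3.3,"ty": -11,"tz": 0,"ax": 0,"ay": 0,"az": -2},{"claw": 0.3,"tx": -4.2,"ty": -14,"tz": 0,"ax": 0,"ay": 0,"az": -2.7},{"claw": 0.3,"tx": -5.1,"ty": -17,"tz": 0,"ax": 0,"ay": 0,"az": -3.3},{"claw": 0.3,"tx": -6,"ty": -20,"tz": 0,"ax": 0,"ay": 0,"az": -3.9},{"claw": 0.3,"tx": -6.6,"ty": -22,"tz": 0,"ax": 0,"ay": 0,"az": -4.3},{"claw": 0.3,"tx": -6.8,"ty": -22.4,"tz": 0,"ax": 0,"ay": 0,"az": -4.3},{"claw": 0.3,"tx": -6.8,"ty": -22.4,"tz": 0,"ax": 0,"ay": 0,"az": -4.3}]}}

```text
time_s: 6.45
ee_pos: [0.4988, 0.0156, 0.2647]
orientation: [-0.0, 1.0, 0.001, -0.001]
force: [-0.3, -0.4, -8.2]
gripper_width: 0.51
```

Run:
```python
from h import *
s=env.state();print(s["time_s"],s["ee_pos"],s["force"],s["gripper_width"])
print(delta([.50,.015,.124],0))
p=env.capture("top");a=p["pixels"];cv2.imwrite("pics/t3.png",a)
p=env.capture("scene");a=p["pixels"];cv2.imwrite("pics/s4.png",a)
```

```text
6.45 [0.49884274 0.01559487 0.26466707] [-0.32946095 -0.36413071 -8.16963653] 0.5099680373040635
(array([ 0.14,  0.06, 14.07]), array([-0.01,  0.09,  0.07]))
```

View pics/t3.png

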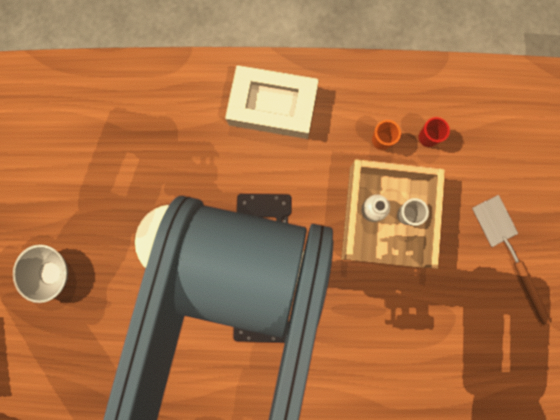

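View pics/s4.png

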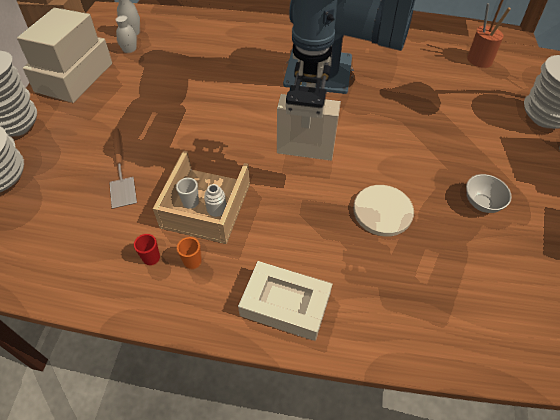

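The mould is level over bare table between stall and bat, so I'll lower it. Contact is expected with TCP z about 0.1235.

Request:
{"name": "drive_tool", "arguments": {"rows": [{"claw": 0.3,"tx": 0,"ty": 0,"tz": 1.5,"ax": 0,"ay": 0,"az": 0},{"claw": 0.3,"tx": 0,"ty": 0,"tz": 4.5,"ax": 0,"ay": 0,"az": 0},{"claw": 0.3,"tx": 0,"ty": 0,"tz": 7.5,"ax": 0,"ay": 0,"az": 0},{"claw": 0.3,"tx": 0,"ty": 0,"tz": 10,"ax": 0,"ay": 0,"az": 0},{"claw": 0.3,"tx": 0,"ty": 0,"tz": 12,"ax": 0,"ay": 0,"az": 0},{"claw": 0.3,"tx": 0,"ty": 0,"tz": 13,"ax": 0,"ay": 0,"az": 0},{"claw": 0.3,"tx": 0,"ty": 0,"tz": 13.6,"ax": 0,"ay": 0,"az": 0},{"claw": 0.3,"tx": 0,"ty": 0,"tz": 13.8,"ax": 0,"ay": 0,"az": 0},{"claw": 0.3,"tx": 0,"ty": 0,"tz": 13.8,"ax": 0,"ay": 0,"az": 0}]}}

```text
time_s: 7.45
ee_pos: [0.5005, 0.0142, 0.128]
orientation: [0.0, 1.0, -0.0, 0.001]
force: [0.7, 0.1, -8.4]
gripper_width: 0.516
```

Request:
{"name": "drive_tool", "arguments": {"rows": [{"claw": 0.3,"tx": 0,"ty": 0,"tz": 0.2,"ax": 0,"ay": 0,"az": 0},{"claw": 0.3,"tx": 0,"ty": 0,"tz": 0.3,"ax": 0,"ay": 0,"az": 0},{"claw": 0.3,"tx": 0,"ty": 0,"tz": 0.3,"ax": 0,"ay": 0,"az": 0}]}}

```text
time_s: 7.75
ee_pos: [0.5, 0.0146, 0.1247]
orientation: [0.0, 1.0, -0.0, 0.0]
force: [0.4, -0.1, -7.9]
gripper_width: 0.514
```

Request:
{"name": "drive_tool", "arguments": {"rows": [{"claw": 0.3,"tx": 0,"ty": 0,"tz": 0.1,"ax": 0,"ay": 0,"az": 0},{"claw": 0.3,"tx": 0,"ty": 0,"tz": 0.15,"ax": 0,"ay": 0,"az": 0},{"claw": 0.3,"tx": 0,"ty": 0,"tz": 0.15,"ax": 0,"ay": 0,"az": 0}]}}

```text
time_s: 8.05
ee_pos: [0.5001, 0.0144, 0.1235]
orientation: [0.0, 1.0, -0.0, 0.0]
force: [-1.4, -0.4, -2.9]
gripper_width: 0.515
```

Touching now (8 N of weight is down to 3). I'll press 0.5 mm more and release.

Request:
{"name": "drive_tool", "arguments": {"rows": [{"claw": 0.3,"tx": 0,"ty": 0,"tz": 0.05,"ax": 0,"ay": 0,"az": 0},{"claw": 0.6,"tx": 0,"ty": 0,"tz": 0.05,"ax": 0,"ay": 0,"az": 0},{"claw": 0.8,"tx": 0,"ty": 0,"tz": 0.05,"ax": 0,"ay": 0,"az": 0},{"claw": 0.9,"tx": 0,"ty": 0,"tz": 0.05,"ax": 0,"ay": 0,"az": 0},{"claw": 0.9,"tx": 0,"ty": 0,"tz": 0.05,"ax": 0,"ay": 0,"az": 0}]}}

```text
time_s: 8.55
ee_pos: [0.5001, 0.0145, 0.1225]
orientation: [0.0, 1.0, -0.0, 0.0]
force: [-0.4, -0.5, 0.1]
gripper_width: 0.809
```

Run:
```python
from h import *
s=env.state();print(s["time_s"],s["ee_pos"],s["force"],s["gripper_width"])
p=env.capture("scene");a=p["pixels"];cv2.imwrite("pics/s5.png",cv2.resize(a[60:260,160:410],None,fx=3,fy=3))
```

```text
8.55 [0.5001391  0.01453248 0.12251506] [-0.40337748 -0.49907324  0.13367148] 0.8088328058592136
```

View pics/s5.png

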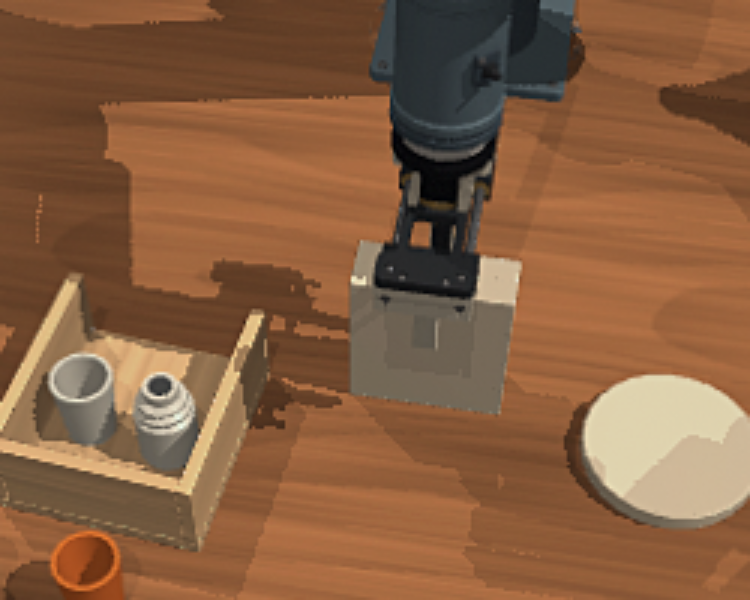

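The mould stands upright and released, at about (325,435) in the crop. I'll lift off straight up.

Request:
{"name": "drive_tool", "arguments": {"rows": [{"claw": 0.9,"tx": 0,"ty": 0,"tz": -1,"ax": 0,"ay": 0,"az": 0},{"claw": 0.9,"tx": 0,"ty": 0,"tz": -4,"ax": 0,"ay": 0,"az": 0},{"claw": 0.9,"tx": 0,"ty": 0,"tz": -8,"ax": 0,"ay": 0,"az": 0},{"claw": 0.9,"tx": 0,"ty": 0,"tz": -12,"ax": 0,"ay": 0,"az": 0},{"claw": 0.8,"tx": 0,"ty": 0,"tz": -14,"ax": 0,"ay": 0,"az": 0},{"claw": 0.75,"tx": 0,"ty": 0,"tz": -14,"ax": 0,"ay": 0,"az": 0}]}}

```text
time_s: 9.2
ee_pos: [0.5017, 0.0142, 0.2665]
orientation: [0.001, 1.0, -0.0, 0.004]
force: [-0.1, 0.4, 0.2]
gripper_width: 0.78
```

Run:
```python
from h import *
s=env.state();print(s["time_s"],s["ee_pos"],s["gripper_width"])
R={}
for n in ["scene","top"]:
    p=env.capture(n)
    for l in ["vase_center","tumbler_center","bat_top"]:
        for d in env.place_of(p,l)[:2]:
            print(n,l,d["conf"],d["point"],np.round(atz(p,d["point"],{"v":.052,"t":.045,"b":.018}[l[0]]),3)); R.setdefault((l),{}).setdefault(n,ray(p,d["point"]))
    a=p["pixels"]
    cv2.imwrite(f"pics/{n}6.png",cv2.resize(a[130:250,140:270] if n=="scene" else a[150:280,330:460],None,fx=4.5,fy=4.5,interpolation=cv2.INTER_CUBIC))
for l in R: 
    if len(R[l])==2: print(l,tri(R[l].values()))
print(delta([.612,-.183,.265],-4.8))
```

```text
9.2 [0.50173318 0.01424457 0.26652875] 0.7799784866257591
scene vase_center 0.79 [201.1, 215.7] [ 0.622 -0.179  0.052]
scene tumbler_center 0.84 [193.6, 188.6] [ 0.606 -0.252  0.045]
scene tumbler_center 0.73 [252.7, 144.4] [ 0.786 -0.303  0.045]
scene bat_top 0.67 [209.6, 383.7] [0.551 0.226 0.018]
top vase_center 0.57 [206.7, 373.5] [ 0.616 -0.18   0.052]
top tumbler_center 0.64 [133.7, 381.0] [ 0.765 -0.197  0.045]
top bat_top 0.84 [241.1, 169.1] [0.542 0.227 0.018]
vase_center [ 0.61641122 -0.18092924  0.04424833]
tumbler_center [ 0.72294928 -0.17926216  0.20484386]
bat_top [0.54224023 0.22935267 0.00643004]
(array([11.28, 19.75, -0.41]), array([-0.02,  0.13,  4.76]))
```

View pics/scene6.png

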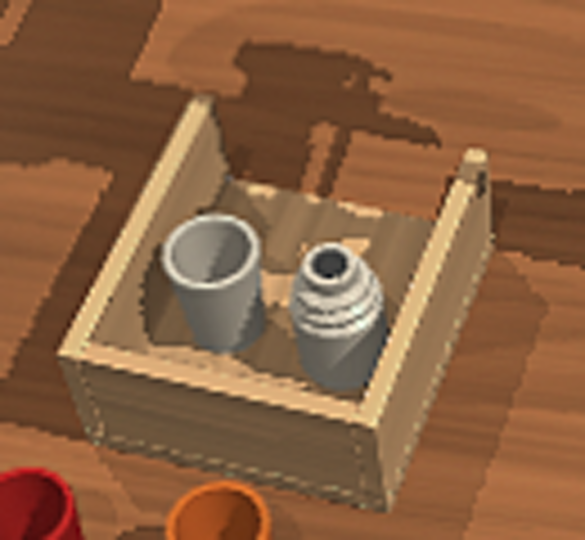

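View pics/top6.png

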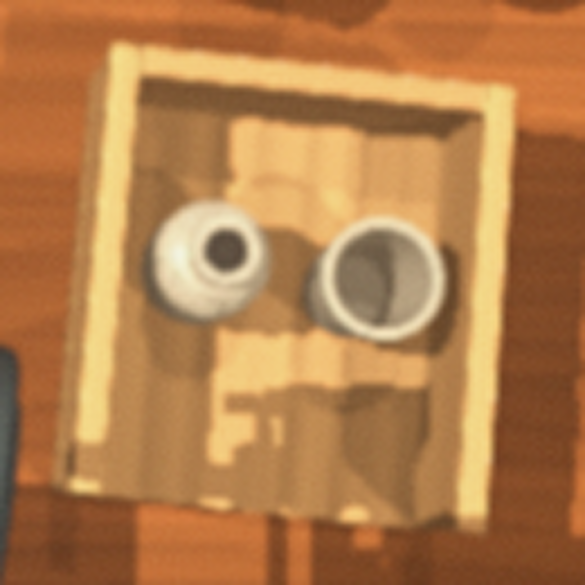

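The two crops show the ringed-neck vase (scene crop (270,335); top crop (255,212)) and the plain grey tumbler (scene (270,215)). The first fits "ringed neck", and the orange/red cups are outside the stall. Moving above the vase.

Request:
{"name": "drive_tool", "arguments": {"rows": [{"claw": 0.75,"tx": 2,"ty": 4,"tz": 0,"ax": 0,"ay": 0,"az": 1},{"claw": 0.75,"tx": 4.5,"ty": 8,"tz": 0,"ax": 0,"ay": 0,"az": 2},{"claw": 0.75,"tx": 7,"ty": 12,"tz": 0,"ax": 0,"ay": 0,"az": 3},{"claw": 0.75,"tx": 9.5,"ty": 16,"tz": 0,"ax": 0,"ay": 0,"az": 4.8},{"claw": 0.75,"tx": 11.2,"ty": 19,"tz": 0,"ax": 0,"ay": 0,"az": 4.8},{"claw": 0.75,"tx": 11.3,"ty": 19.7,"tz": 0,"ax": 0,"ay": 0,"az": 4.8},{"claw": 0.75,"tx": 11.3,"ty": 19.7,"tz": 0,"ax": 0,"ay": 0,"az": 4.8},{"claw": 0.75,"tx": 11.3,"ty": 19.7,"tz": 0,"ax": 0,"ay": 0,"az": 4.8}]}}

```text
time_s: 10.4
ee_pos: [0.6121, -0.1815, 0.2618]
orientation: [-0.001, 0.999, -0.042, -0.001]
force: [0.9, 1.0, -0.5]
gripper_width: 0.748
```

Run:
```python
from h import *
p=env.capture("top");q=env.capture("scene")
m=tri([ray(p,(205.3,380.7)),ray(q,(188.4,213.3))]);print("mouth",m, atz(p,(205.3,380.7),.092),atz(q,(188.4,213.3),.092))
s=env.state();w=env.capture("wrist");print(s["time_s"],s["ee_pos"],s["gripper_width"])
a=w["pixels"].copy()
for X in ([.613,-.183,.092],[.613,-.183,.062]):
    r=proj(w,X,s);print(r);cv2.circle(a,(int(r[1]),int(r[0])),3,(0,0,255),1)
for d in env.place_of(w,"vase_center"): print(d,atz(w,d["point"],.052,s))
cv2.imwrite("pics/w7.png",a)
```

```text
mouth [ 0.61364054 -0.18466052  0.08961119] [ 0.61367574 -0.18629739  0.092     ] [ 0.61549962 -0.18178333  0.092     ]
10.5 [ 0.61224023 -0.18103462  0.26260475] 0.7530646079516509
[197.49464184 278.02611224]
[191.02910261 277.9576097 ]
{'point': [189.5, 279.6], 'conf': 0.64} [ 0.61463993 -0.1835361   0.052     ]
{'point': [252.2, 272.0], 'conf': 0.51} [ 0.60128083 -0.24994486  0.052     ]
```

View pics/w7.png

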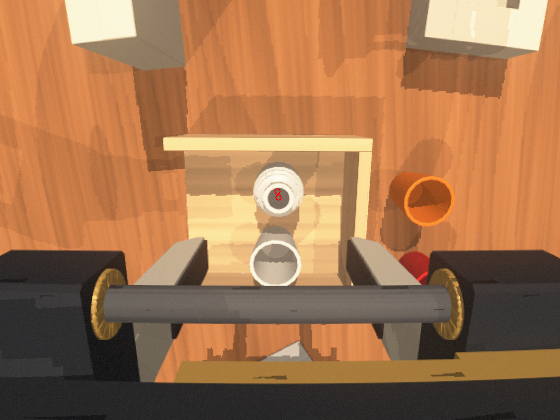

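In the wrist view the vase mouth sits at (198,278), matching my (0.613, -0.183) within 1 mm. The tumbler is below it at (262,276). Descending in two stages.

Request:
{"name": "drive_tool", "arguments": {"rows": [{"claw": 0.75,"tx": 0.1,"ty": 0.1,"tz": 2,"ax": 0,"ay": 0,"az": 0},{"claw": 0.75,"tx": 0.1,"ty": 0.1,"tz": 5,"ax": 0,"ay": 0,"az": 0},{"claw": 0.75,"tx": 0.1,"ty": 0.1,"tz": 8,"ax": 0,"ay": 0,"az": 0},{"claw": 0.75,"tx": 0.1,"ty": 0.1,"tz": 11,"ax": 0,"ay": 0,"az": 0},{"claw": 0.75,"tx": 0.1,"ty": 0.1,"tz": 13,"ax": 0,"ay": 0,"az": 0},{"claw": 0.75,"tx": 0.1,"ty": 0.1,"tz": 13,"ax": 0,"ay": 0,"az": 0},{"claw": 0.75,"tx": 0.1,"ty": 0.1,"tz": 13,"ax": 0,"ay": 0,"az": 0}]}}

```text
time_s: 11.3
ee_pos: [0.6138, -0.1831, 0.1331]
orientation: [0.0, 0.999, -0.042, 0.0]
force: [0.7, -0.8, 1.0]
gripper_width: 0.748
```

Run:
```python
from h import *
s=env.state();w=env.capture("wrist");print(s["time_s"],s["ee_pos"],s["gripper_width"])
print(delta([.6135,-.183,.048],-4.8))
a=w["pixels"].copy()
r=proj(w,[.6135,-.183,.092],s);print(r);cv2.circle(a,(int(r[1]),int(r[0])),3,(0,0,255),1)
cv2.imwrite("pics/w8.png",a)
```

```text
11.3 [ 0.61375268 -0.18312688  0.13306526] 0.748299339258099
(array([-0.11, -0.05,  8.6 ]), array([ 0.04, -0.12, -0.  ]))
[244.50427593 276.35122858]
```

View pics/w8.png

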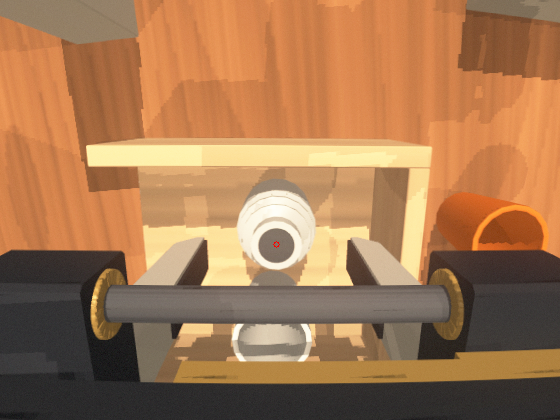

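The neck mouth is at (244,277), right on the prediction and midway between the fingers. Descending the rest.

Request:
{"name": "drive_tool", "arguments": {"rows": [{"claw": 0.75,"tx": 0,"ty": 0,"tz": 2,"ax": 0,"ay": 0,"az": 0},{"claw": 0.75,"tx": 0,"ty": 0,"tz": 4,"ax": 0,"ay": 0,"az": 0},{"claw": 0.75,"tx": 0,"ty": 0,"tz": 6,"ax": 0,"ay": 0,"az": 0},{"claw": 0.75,"tx": 0,"ty": 0,"tz": 7.5,"ax": 0,"ay": 0,"az": 0},{"claw": 0.75,"tx": 0,"ty": 0,"tz": 8.3,"ax": 0,"ay": 0,"az": 0},{"claw": 0.75,"tx": 0,"ty": 0,"tz": 8.5,"ax": 0,"ay": 0,"az": 0},{"claw": 0.75,"tx": 0,"ty": 0,"tz": 8.5,"ax": 0,"ay": 0,"az": 0},{"claw": 0.75,"tx": 0,"ty": 0,"tz": 8.5,"ax": 0,"ay": 0,"az": 0}]}}

```text
time_s: 12.15
ee_pos: [0.6143, -0.184, 0.0484]
orientation: [0.0, 0.999, -0.042, 0.001]
force: [-0.4, 0.2, -0.3]
gripper_width: 0.745
```

Request:
{"name": "drive_tool", "arguments": {"rows": [{"claw": 0.65,"tx": 0,"ty": 0,"tz": 0,"ax": 0,"ay": 0,"az": 0},{"claw": 0.58,"tx": 0,"ty": 0,"tz": 0,"ax": 0,"ay": 0,"az": 0},{"claw": 0.5,"tx": 0,"ty": 0,"tz": 0,"ax": 0,"ay": 0,"az": 0},{"claw": 0.35,"tx": 0,"ty": 0,"tz": 0,"ax": 0,"ay": 0,"az": 0},{"claw": 0.35,"tx": 0,"ty": 0,"tz": 0,"ax": 0,"ay": 0,"az": 0},{"claw": 0.35,"tx": 0,"ty": 0,"tz": 0,"ax": 0,"ay": 0,"az": 0}]}}

```text
time_s: 12.75
ee_pos: [0.6137, -0.1837, 0.0478]
orientation: [0.0, 0.999, -0.042, 0.0]
force: [-0.4, 0.7, 3.7]
gripper_width: 0.534
```

Run:
```python
from h import *
s=env.state();print(s["time_s"],s["ee_pos"],s["force"],s["gripper_width"])
p=env.capture("scene");a=p["pixels"];cv2.imwrite("pics/s9.png",cv2.resize(a[80:260,130:340],None,fx=3.5,fy=3.5))
```

```text
12.75 [ 0.61371219 -0.18373796  0.04775182] [-0.439346    0.74610584  3.69556678] 0.5338631598828306
```

View pics/s9.png

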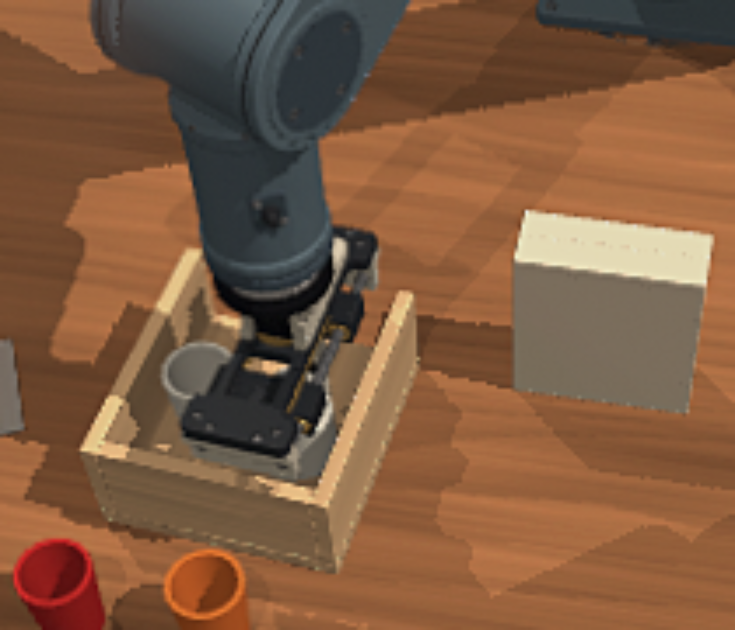

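Gripped at 49.7 mm opening, matching the 50 mm body. Mould and tumbler are both standing. Lifting gently straight up.

Request:
{"name": "drive_tool", "arguments": {"rows": [{"claw": 0.35,"tx": 0,"ty": 0,"tz": -0.5,"ax": 0,"ay": 0,"az": 0},{"claw": 0.35,"tx": 0,"ty": 0,"tz": -1.5,"ax": 0,"ay": 0,"az": 0},{"claw": 0.35,"tx": 0,"ty": 0,"tz": -3.5,"ax": 0,"ay": 0,"az": 0},{"claw": 0.35,"tx": 0,"ty": 0,"tz": -6,"ax": 0,"ay": 0,"az": 0},{"claw": 0.35,"tx": 0,"ty": 0,"tz": -9,"ax": 0,"ay": 0,"az": 0},{"claw": 0.35,"tx": 0,"ty": 0,"tz": -12,"ax": 0,"ay": 0,"az": 0},{"claw": 0.35,"tx": 0,"ty": 0,"tz": -15,"ax": 0,"ay": 0,"az": 0},{"claw": 0.35,"tx": 0,"ty": 0,"tz": -18,"ax": 0,"ay": 0,"az": 0},{"claw": 0.35,"tx": 0,"ty": 0,"tz": -20,"ax": 0,"ay": 0,"az": 0},{"claw": 0.35,"tx": 0,"ty": 0,"tz": -21,"ax": 0,"ay": 0,"az": 0}]}}

```text
time_s: 13.8
ee_pos: [0.6143, -0.1839, 0.2604]
orientation: [0.001, 0.999, -0.042, 0.002]
force: [0.6, -0.1, -2.0]
gripper_width: 0.532
```

Run:
```python
from h import *
s=env.state();print(s["time_s"],s["ee_pos"],s["force"],s["gripper_width"])
print(delta([.542,.225,.258],0))
p=env.capture("scene");a=p["pixels"];cv2.imwrite("pics/s10.png",cv2.resize(a[80:260,130:340],None,fx=3.5,fy=3.5))
```

```text
13.8 [ 0.61430874 -0.18392158  0.26044937] [ 0.64668983 -0.13963448 -1.95383083] 0.5323640554945334
(array([-10.65, -40.14,   0.15]), array([ 0.09, -0.22, -4.84]))
```

View pics/s10.png

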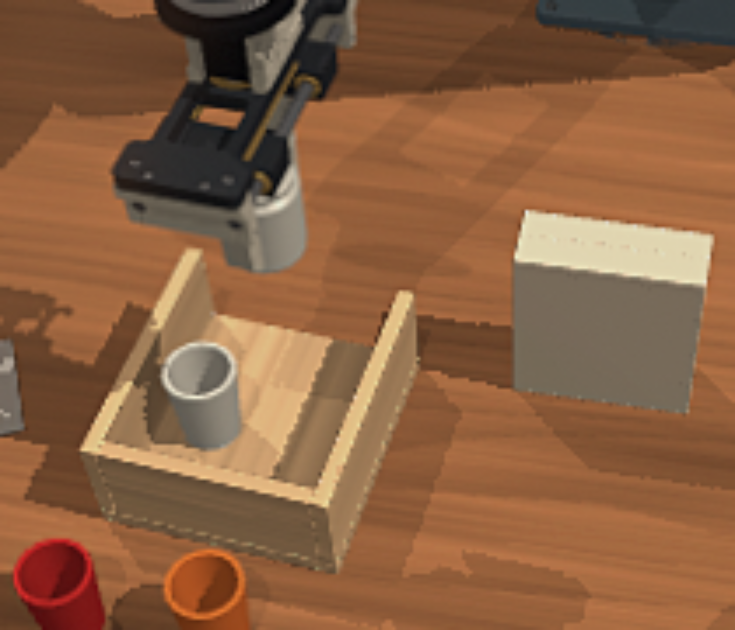

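The vase hangs upright and the tumbler is in place. The vase bottom is at about 0.22 m, so it will pass over the mould (0.14 m). Carrying to the bat.

Request:
{"name": "drive_tool", "arguments": {"rows": [{"claw": 0.35,"tx": -0.5,"ty": -2,"tz": 0,"ax": 0,"ay": 0,"az": 0},{"claw": 0.35,"tx": -1.5,"ty": -6,"tz": 0,"ax": 0,"ay": 0,"az": -0.6},{"claw": 0.35,"tx": -2.7,"ty": -10,"tz": 0,"ax": 0,"ay": 0,"az": -1.2},{"claw": 0.35,"tx": -4,"ty": -15,"tz": 0,"ax": 0,"ay": 0,"az": -1.8},{"claw": 0.35,"tx": -5.3,"ty": -20,"tz": 0,"ax": 0,"ay": 0,"az": -2.4},{"claw": 0.35,"tx": -6.6,"ty": -25,"tz": 0,"ax": 0,"ay": 0,"az": -3},{"claw": 0.35,"tx": -8,"ty": -30,"tz": 0,"ax": 0,"ay": 0,"az": -3.6},{"claw": 0.35,"tx": -9.3,"ty": -35,"tz": 0,"ax": 0,"ay": 0,"az": -4.2},{"claw": 0.35,"tx": -10.3,"ty": -38.5,"tz": 0,"ax": 0,"ay": 0,"az": -4.8},{"claw": 0.35,"tx": -10.6,"ty": -40,"tz": 0,"ax": 0,"ay": 0,"az": -4.8}]}}

```text
time_s: 14.85
ee_pos: [0.5386, 0.2286, 0.2558]
orientation: [-0.001, 1.0, 0.002, -0.002]
force: [-0.8, -1.9, -1.8]
gripper_width: 0.534
```

Request:
{"name": "drive_tool", "arguments": {"rows": [{"claw": 0.35,"tx": 0,"ty": 0,"tz": 0,"ax": 0,"ay": 0,"az": 0},{"claw": 0.35,"tx": 0,"ty": 0,"tz": 0,"ax": 0,"ay": 0,"az": 0}]}}

```text
time_s: 15.05
ee_pos: [0.5411, 0.2236, 0.2564]
orientation: [0.001, 1.0, 0.0, -0.001]
force: [-0.1, 0.5, -1.2]
gripper_width: 0.53
```

Run:
```python
from h import *
s=env.state();w=env.capture("wrist");print(s["time_s"],s["ee_pos"],s["force"],s["gripper_width"])
print(delta([.542,.225,.054],0))
a=w["pixels"].copy()
for t in np.linspace(0,2*np.pi,40):
    r=proj(w,[.542+.075*np.cos(t),.225+.075*np.sin(t),.018],s);cv2.circle(a,(int(r[1]),int(r[0])),1,(0,0,255),-1)
cv2.imwrite("pics/w11.png",a)
p=env.capture("scene");cv2.imwrite("pics/s11.png",p["pixels"])
```

```text
15.05 [0.54111074 0.22360237 0.25635719] [-0.06714064  0.46711963 -1.21279576] 0.530243496431179
(array([ 0.07, -0.23, 20.26]), array([ 0.06,  0.07, -0.07]))
```

View pics/w11.png

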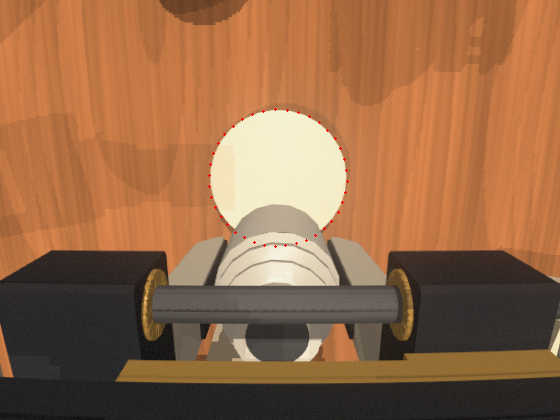

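View pics/s11.png

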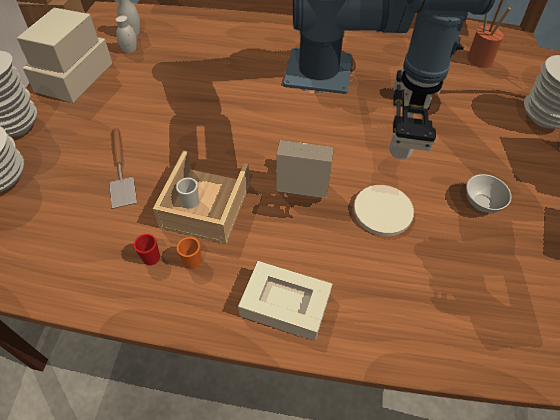

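The projected bat outline (centre (0.542, 0.225)) lies right on the bat in the wrist view, and the vase hangs upright. Lowering.

Request:
{"name": "drive_tool", "arguments": {"rows": [{"claw": 0.35,"tx": 0,"ty": -0.1,"tz": 2,"ax": 0,"ay": 0,"az": 0},{"claw": 0.35,"tx": 0,"ty": -0.1,"tz": 5,"ax": 0,"ay": 0,"az": 0},{"claw": 0.35,"tx": 0,"ty": -0.1,"tz": 8,"ax": 0,"ay": 0,"az": 0},{"claw": 0.35,"tx": 0,"ty": -0.1,"tz": 11,"ax": 0,"ay": 0,"az": 0},{"claw": 0.35,"tx": 0,"ty": -0.1,"tz": 14,"ax": 0,"ay": 0,"az": 0},{"claw": 0.35,"tx": 0,"ty": -0.1,"tz": 16.5,"ax": 0,"ay": 0,"az": 0},{"claw": 0.35,"tx": 0,"ty": -0.1,"tz": 18.3,"ax": 0,"ay": 0,"az": 0},{"claw": 0.35,"tx": 0,"ty": -0.1,"tz": 19.2,"ax": 0,"ay": 0,"az": 0},{"claw": 0.35,"tx": 0,"ty": -0.1,"tz": 19.4,"ax": 0,"ay": 0,"az": 0},{"claw": 0.35,"tx": 0,"ty": -0.1,"tz": 19.4,"ax": 0,"ay": 0,"az": 0}]}}

```text
time_s: 16.15
ee_pos: [0.5424, 0.2242, 0.0638]
orientation: [-0.0, 1.0, -0.001, 0.0]
force: [0.6, 0.6, -1.4]
gripper_width: 0.532
```

Request:
{"name": "drive_tool", "arguments": {"rows": [{"claw": 0.35,"tx": 0,"ty": 0,"tz": 0,"ax": 0,"ay": 0,"az": 0}]}}

```text
time_s: 16.25
ee_pos: [0.5427, 0.2247, 0.0646]
orientation: [-0.0, 1.0, -0.001, 0.001]
force: [0.3, 0.2, -0.7]
gripper_width: 0.53
```

Need about 10 mm more to touch (TCP about 0.054), so creeping.

Request:
{"name": "drive_tool", "arguments": {"rows": [{"claw": 0.35,"tx": 0,"ty": 0,"tz": 0.3,"ax": 0,"ay": 0,"az": 0},{"claw": 0.35,"tx": 0,"ty": 0,"tz": 0.6,"ax": 0,"ay": 0,"az": 0},{"claw": 0.35,"tx": 0,"ty": 0,"tz": 0.8,"ax": 0,"ay": 0,"az": 0},{"claw": 0.35,"tx": 0,"ty": 0,"tz": 0.9,"ax": 0,"ay": 0,"az": 0},{"claw": 0.35,"tx": 0,"ty": 0,"tz": 0.9,"ax": 0,"ay": 0,"az": 0}]}}

```text
time_s: 16.75
ee_pos: [0.5416, 0.2249, 0.0542]
orientation: [0.0, 1.0, -0.0, -0.0]
force: [0.0, 1.0, -1.7]
gripper_width: 0.536
```

Request:
{"name": "drive_tool", "arguments": {"rows": [{"claw": 0.35,"tx": 0,"ty": 0,"tz": 0.05,"ax": 0,"ay": 0,"az": 0},{"claw": 0.35,"tx": 0,"ty": 0,"tz": 0.1,"ax": 0,"ay": 0,"az": 0},{"claw": 0.35,"tx": 0,"ty": 0,"tz": 0.1,"ax": 0,"ay": 0,"az": 0}]}}

```text
time_s: 17.05
ee_pos: [0.5418, 0.2249, 0.0537]
orientation: [-0.0, 1.0, -0.0, 0.0]
force: [-0.5, 0.8, 1.6]
gripper_width: 0.537
```

Request:
{"name": "drive_tool", "arguments": {"rows": [{"claw": 0.35,"tx": 0,"ty": 0,"tz": 0.05,"ax": 0,"ay": 0,"az": 0},{"claw": 0.35,"tx": 0,"ty": 0,"tz": 0.05,"ax": 0,"ay": 0,"az": 0}]}}

```text
time_s: 17.25
ee_pos: [0.5418, 0.2249, 0.0537]
orientation: [-0.0, 1.0, -0.0, 0.0]
force: [-2.6, -0.0, 6.4]
gripper_width: 0.53
```

It rests on the bat: the height has stopped falling and the upward force is rising. Opening slowly, then retreating.

Request:
{"name": "drive_tool", "arguments": {"rows": [{"claw": 0.58,"tx": 0,"ty": 0,"tz": 0,"ax": 0,"ay": 0,"az": 0},{"claw": 0.65,"tx": 0,"ty": 0,"tz": 0,"ax": 0,"ay": 0,"az": 0},{"claw": 0.8,"tx": 0,"ty": 0,"tz": 0,"ax": 0,"ay": 0,"az": 0},{"claw": 0.8,"tx": 0,"ty": 0,"tz": 0,"ax": 0,"ay": 0,"az": 0}]}}

```text
time_s: 17.65
ee_pos: [0.5418, 0.2249, 0.0527]
orientation: [0.0, 1.0, -0.0, -0.0]
force: [-0.3, 0.5, -0.7]
gripper_width: 0.767
```

Request:
{"name": "drive_tool", "arguments": {"rows": [{"claw": 0.8,"tx": 0,"ty": 0,"tz": -1,"ax": 0,"ay": 0,"az": 0},{"claw": 0.8,"tx": 0,"ty": 0,"tz": -3,"ax": 0,"ay": 0,"az": 0},{"claw": 0.8,"tx": 0,"ty": 0,"tz": -6,"ax": 0,"ay": 0,"az": 0},{"claw": 0.8,"tx": 0,"ty": 0,"tz": -9,"ax": 0,"ay": 0,"az": 0},{"claw": 0.8,"tx": 0,"ty": 0,"tz": -13,"ax": 0,"ay": 0,"az": 0},{"claw": 0.8,"tx": 0,"ty": 0,"tz": -17,"ax": 0,"ay": 0,"az": 0},{"claw": 0.8,"tx": 0,"ty": 0,"tz": -20,"ax": 0,"ay": 0,"az": 0},{"claw": 0.8,"tx": 0,"ty": 0,"tz": -20,"ax": 0,"ay": 0,"az": 0},{"claw": 0.8,"tx": 0,"ty": 0,"tz": -20,"ax": 0,"ay": 0,"az": 0}]}}

```text
time_s: 18.55
ee_pos: [0.5419, 0.2249, 0.254]
orientation: [-0.0, 1.0, -0.0, 0.001]
force: [0.0, 0.6, 0.0]
gripper_width: 0.796
```

Run:
```python
from h import *
s=env.state();w=env.capture("wrist");print(s["time_s"],s["ee_pos"],s["force"],s["gripper_width"])
a=w["pixels"].copy();cv2.imwrite("pics/w12.png",a)
for d in env.place_of(w,"vase_center")[:2]: print(d,atz(w,d["point"],.058,s))
p=env.capture("scene");cv2.imwrite("pics/s12.png",p["pixels"])
for l,z in (("vase_center",.058),("tumbler_center",.045),("mould_center",.07)):
    for d in env.place_of(p,l)[:2]: print(l,d,atz(p,d["point"],z))
```

```text
18.55 [0.54191436 0.22493454 0.25403613] [0.02528742 0.57638374 0.03906434] 0.7958645814245693
{'point': [188.3, 274.3], 'conf': 0.8} [0.53975621 0.22663659 0.058     ]
vase_center {'point': [195.7, 383.4], 'conf': 0.84} [0.54034766 0.2178059  0.058     ]
tumbler_center {'point': [254.0, 142.6], 'conf': 0.72} [ 0.79032275 -0.30636752  0.045     ]
tumbler_center {'point': [253.7, 190.4], 'conf': 0.71} [ 0.7700405  -0.19993946  0.045     ]
mould_center {'point': [171.6, 302.2], 'conf': 0.95} [0.5091836  0.01429532 0.07      ]
```

View pics/w12.png

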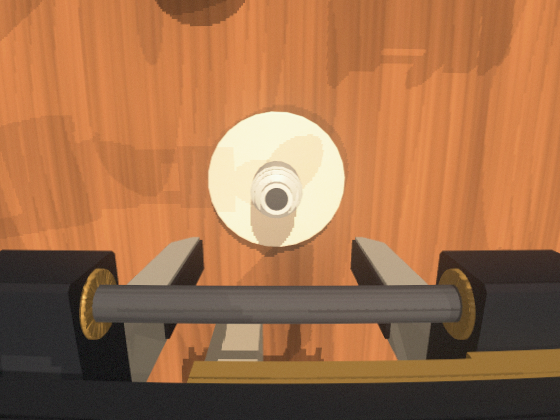

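View pics/s12.png

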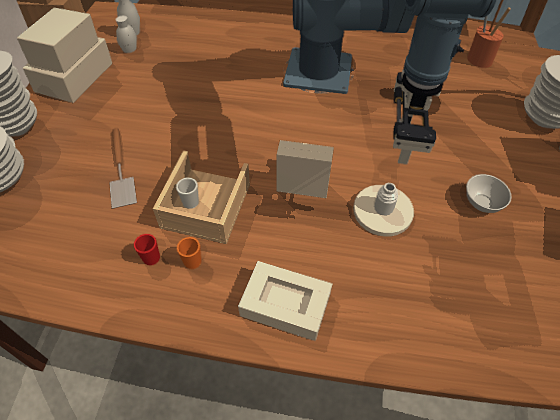

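The vase stands upright mid-bat (wrist (190,277); scene (197,386)). The mould is upright on bare table (scene (170,304)), the tumbler is where it was (scene (193,187)), and the gripper is clear.

```bash
python3 -c "
from rig import env
print(env.job_done())"
```

```text
the job is handed in; nothing more can be done
None
```

I lifted the mould out of the stall and stood it on the bare table at about (0.50, 0.015). I then took the ringed-neck vase by its body and set it upright on the bat. The job was handed in at about 18.7 s of the 53 s allowed; the hand-in itself gives no verdict.

**Vase:** the final wrist view put it within about 3 mm of the bat's centre. The scene camera read it about 7 mm off in y. Both are inside the 30 mm limit.

**Mould:** it stands upright and released, more than 200 mm from where it began.

**Tumbler:** in the last scene picture it stands where it was. The network reported only the orange and red cups there and missed the tumbler, so I judged it by eye.

**Gripper:** it was about 200 mm above its release height over the bat, touching nothing.

One drive call was refused early on because of missing keys, and nothing moved. The mould-corner estimates from the two fixed cameras differed by about 4 mm, and the wrist view settled that.

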